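# Set the address switches of the stall's lamp controller

### The job

Set the four switches of the blue lamp controller to its address: from left to right as you face it, on, off, off, on. On means leaning to the back, towards the green line; off means leaning to the front, towards you. Do not touch the orange fan controller.

Things in the scene. Friction and masses are not known exactly. Their poses are not given: they have to be found in the camera images.
- lamp_box: blue lamp controller, 70 mm deep (x) by 176 mm wide (y), fixed to the counter; its black switch plate's top is 32 mm above the counter. Origin: centre of its underside; x points to its back (away from the robot, yaw within 0.2 rad), y left, z up. On the plate's middle line (x = 0) stand four white levers at y = +57, +19, -19, -57 mm. The green line along the plate's back edge is the on side
- fan_box: the orange fan controller, the same in shape, size and axes as the blue one, fixed to the counter beside it (either may be on the left); not to be touched. At the right end of the counter stands an open green cash box whose lid reaches 0.2 m above the counter: pass over it
- lamp_box_sw1 (a joint): angle of the blue controller's lever number 1 (leftmost seen from the robot), 57 mm along +y from the box's middle: -0.5 rad is off (leans to the front), +0.5 on (leans to the back), 0 upright. Lever 10 mm thick (x), 14 wide (y), 40 long from its pivot on the plate's top; leaning, its tip is 19 mm off the middle line and 67 mm above the counter. Pushed past upright (under 1 N) it tips over by itself
- lamp_box_sw2 (a joint): angle of the blue controller's lever number 2 from the left, 19 mm along +y from the box's middle: -0.5 rad is off (leans to the front), +0.5 on (leans to the back), 0 upright. Lever 10 mm thick (x), 14 wide (y), 40 long from its pivot on the plate's top; leaning, its tip is 19 mm off the middle line and 67 mm above the counter. Pushed past upright (under 1 N) it tips over by itself
- lamp_box_sw3 (a joint): angle of the blue controller's lever number 3 from the left, 19 mm along -y from the box's middle: -0.5 rad is off (leans to the front), +0.5 on (leans to the back), 0 upright. Lever 10 mm thick (x), 14 wide (y), 40 long from its pivot on the plate's top; leaning, its tip is 19 mm off the middle line and 67 mm above the counter. Pushed past upright (under 1 N) it tips over by itself
- lamp_box_sw4 (a joint): angle of the blue controller's lever number 4 (rightmost), 57 mm along -y from the box's middle: -0.5 rad is off (leans to the front), +0.5 on (leans to the back), 0 upright. Lever 10 mm thick (x), 14 wide (y), 40 long from its pivot on the plate's top; leaning, its tip is 19 mm off the middle line and 67 mm above the counter. Pushed past upright (under 1 N) it tips over by itself

How it is judged:
By the outcome, as a careful person would: the job done as asked, in the order asked, and still so for the second after the job is handed in, with the robot touching nothing.
It also fails if it takes over 40 s, if anything falls off the work surface, if the arm or the gripper's body presses on something with over 40 N, if the wrist force passes 120 N, or if a joint passes its speed limit or range.

### The arm

A 6-joint arm with a two-finger parallel gripper is mounted at the origin on a cart in front of the work surface, level with it; the furniture and walls round the work are solid. World frame = base frame: x ahead of the robot, y to its left, z up, the work surface at z = 0. Lengths are in m, angles in rad, forces in N, time in s.
With the tool pointing down it reaches from about 0.35 to 0.85 m from the base axis. Payload 8.1 kg.
Tool frame: the origin (TCP) lies midway between the tips of the shut fingers; the grasp point (between the pads) lies 19 mm behind it (manip.tcp_to_grasp is the distance from the TCP to the grasp point, in m); z points along the fingers, x is the direction in which the jaws open and shut, and the axes are right-handed (so a half turn about z gives the same grasp; the last joint's range is limited). The gripper opens to 85 mm and grips with 20 to 120 N. Pads are 22 mm wide; open, the fingers measure 114 mm over their backs; the gripper's body (76 mm by 85 mm) begins 54 mm behind the grasp point. The pads swing forward as they close: fully open they stand 13 mm farther back than shut.
Start: joints at [1.078, 0.13, 1.488, -0, 1.523, -0.085], TCP at [0.238, 0.551, 0.231] pointing down, gripper open.
Joint ranges: [-2.96, 2.96], [-0.89, 2.26], [0.02, 2.5], [-1.34, 4.48], [0, 2.73], [-2.66, 2.66]. Speed limits (rad/s): [2.39, 2.39, 2.79, 3.14, 3.14, 3.14].

### API

Orientations are given as a unit quaternion [w, x, y, z].
In Python, from bench import telemetry, eyes, finish_job, manip gives the robot as it stands.
- The arm moves only by the tool carry_out, never from a script. Its argument "rows" is a list of rows, each an object with "hand": the opening, from 0 (shut) to 1 (fully open); "delta_pos": the shift along the tool's x, y, z in mm, a list of three; "rot": the turn, a rotation vector about the tool's x, y, z in degrees, a list of three. In form: [{"hand": hand, "delta_pos": [x, y, z], "rot": [rx, ry, rz]}, ...]. A call has 1 to 12 rows; each row is the pose to reach, as a shift and turn from the pose commanded when the call began, along the tool's axes at that moment; what a row does not reach only later rows make up. A row lasts 1/12 s, in which the tool goes at most 41.7 mm and 7.16 degrees, less where a joint would pass 70% of its speed; a pose out of reach is approached as far as the arm can. A call with a gripper value outside its range is refused whole. The fingers move at their own pace and stop on an object; "force" is the grip in N (left out, the last holds). Time passes only in rows, so rows that repeat a pose let the fingers close. It gives the time, the measured TCP pose, the force and the opening at its end, in the units of the state.
- telemetry.observe(): the state, without advancing time (a new reading comes with each control period).
- eyes.snapshot(name): name is "scene" or "top" or "wrist"; returns a dict with "img" (480x640x3 uint8, blue, green, red), "fx", "fy", "cx", "cy" (pixels), "R" (3x3) and "t" (3): a world point X has camera coordinates R X + t. Camera axes: x right, y down, z forward; pixel columns grow to the right and rows downward; lengths in m; the calibration is good to about 2 mm. A picture is of the moment at which its call begins. There is no depth.
- finish_job(): hands the job in, once; it reports no verdict.
The state is a dict: "time": time; "qpos": joint angles; "qd": joint speeds; "joint_efforts": joint torques, N m; "eef_pos": TCP position; "ee_rot": TCP orientation; "ft_force": force on the tool from outside, world axes, zero at the start; "ft_torque": the same for the moment, N m; "grip_width": finger opening in m.
Only numpy, scipy, OpenCV 4.12 (cv2) and the standard library are available. Lean on these libraries where they do the work, as an engineer would, in place of code of your own. Each camera call takes 0.05 s, during which the arm holds its last target.

## Working session

There is one attempt and no reset: what is moved stays moved. The work goes in short steps, Python scripts to look and compute and a tool call to move; the robot and the scene stay as the last step left them, time stands still between calls to the robot, and variables do not carry over. Pictures are saved under pics/ and viewed, and the job is handed in when it is done.

Besides the shell and the picture viewer there is one more tool, called after "Emit:" by a JSON object that holds its "method" and its "body", one argument or row to a line. carry_out: Moves the arm, as the interface text tells. Its arguments: {"type":"object","properties":{"rows":{"type":"array","items":{"type":"object","properties":{"hand":{"type":"number"},"delta_pos":{"type":"array","items":{"type":"number"}},"rot":{"type":"array","items":{"type":"number"}}}}},"force":{"type":"number"}},"required":["rows"]}

```bash
mkdir -p pics; ls; python3 - <<'E'
from bench import telemetry, eyes, manip
import cv2
s=telemetry.observe(); print(s)
for n in ("scene","top"):
    d=eyes.snapshot(n); cv2.imwrite(f"pics/{n}0.png",d["img"]); print(n,d["fx"],d["cx"],d["cy"],d["R"],d["t"])
E
```

```text
pics
{'time': 0.0, 'qpos': array([ 1.07757329e+00,  1.31159603e-01,  1.48929446e+00, -5.95396966e-06,
        1.52303687e+00, -8.54125655e-02]), 'qd': array([-9.72213233e-05,  2.56048519e-04, -6.92738858e-05, -1.83365228e-04,
       -8.59923788e-06,  4.50777046e-04]), 'joint_efforts': array([ 1.45083846e-03, -5.69381583e+01, -5.00568616e+01,  1.62129213e-04,
        1.43467335e-02,  7.88425223e-05]), 'eef_pos': array([0.23767794, 0.55029632, 0.23023706]), 'ee_rot': array([ 4.54387465e-04,  8.35643102e-01,  5.49271978e-01, -8.33308445e-04]), 'ft_force': array([ 0.42679706,  0.68037232, -0.30827757]), 'ft_torque': array([ 0.00294351, -0.02744827, -0.02778709]), 'grip_width': 0.08539328434757551}
scene 446.45836580141963 317.72029768903764 236.1882835887832 [[ 0.7626668  -0.64677655  0.00440972]
 [-0.41863264 -0.49881794 -0.75889879]
 [ 0.49303759  0.57694086 -0.65119366]] [-0.38111476  0.26751048  0.6217977 ]
top 434.8960867985916 320.65714343914465 240.07842621217475 [[ 0.02942035 -0.99946829  0.0140563 ]
 [-0.9954271  -0.03057416 -0.09049917]
 [ 0.09088081 -0.0113295  -0.99579733]] [0.012685   0.5161697  0.85746793]
```

View pics/scene0.png

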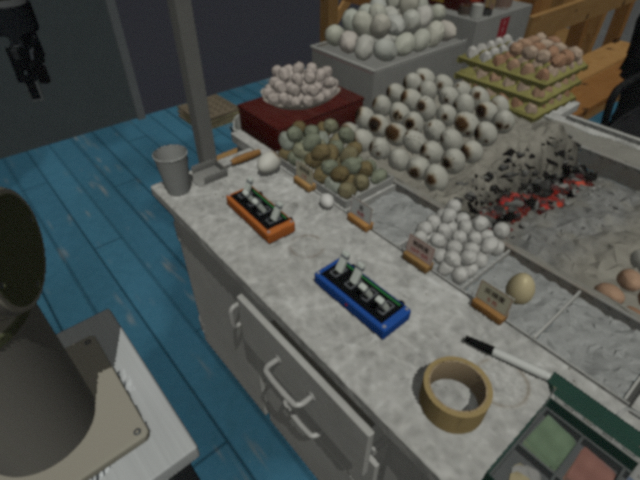

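View pics/top0.png

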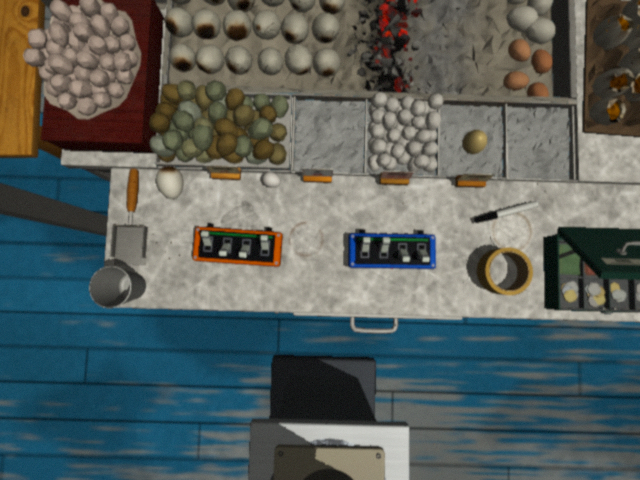

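```bash
python3 - <<'E'
import cv2
a=cv2.imread("pics/top0.png")[222:278,340:444]; cv2.imwrite("pics/topc.png",cv2.resize(a,None,fx=7.5,fy=7.5,interpolation=cv2.INTER_CUBIC))
a=cv2.imread("pics/scene0.png")[245:340,305:415]; cv2.imwrite("pics/scc.png",cv2.resize(a,None,fx=6,fy=6,interpolation=cv2.INTER_CUBIC))
E
```

```text
(no output)
```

View pics/topc.png

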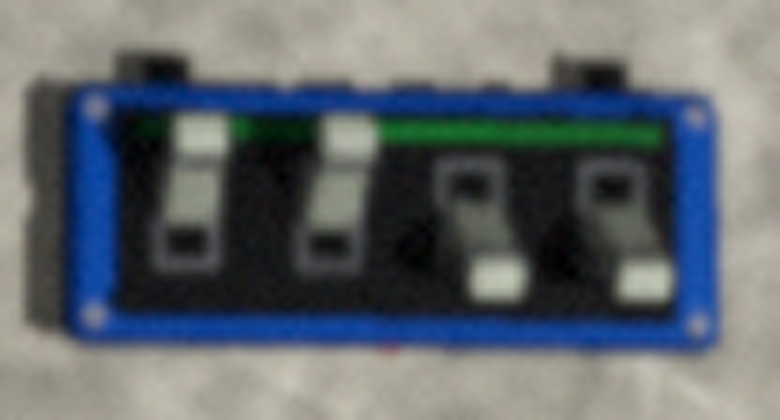

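View pics/scc.png

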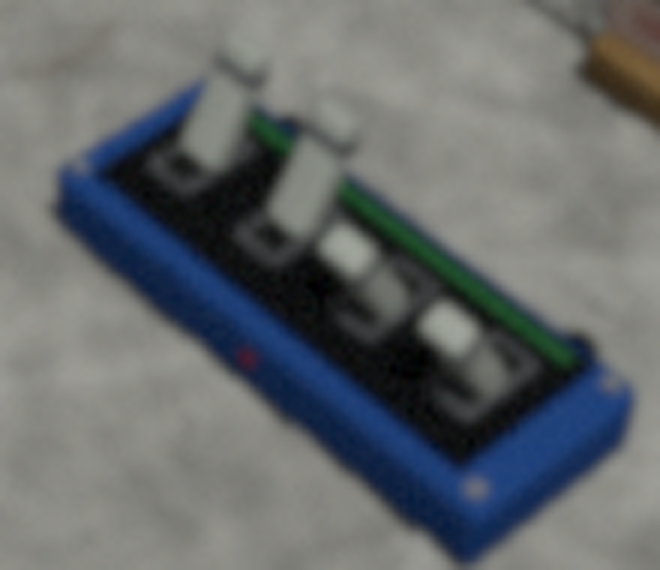

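```bash
cat >h.py <<'E'
from bench import telemetry, eyes, manip
import numpy as np, cv2
from scipy.spatial.transform import Rotation as Ro
def ray(d,u,v,z):
    R=np.array(d["R"]);t=np.array(d["t"]);C=-R.T@t
    w=R.T@np.array([(u-d["cx"])/d["fx"],(v-d["cy"])/d["fy"],1]);return C+w*(z-C[2])/w[2]
def proj(d,X):
    c=np.array(d["R"])@X+d["t"];return d["fx"]*c[0]/c[2]+d["cx"],d["fy"]*c[1]/c[2]+d["cy"]
E
python3 - <<'E'
from h import *
d=eyes.snapshot("top"); f=lambda x,y,z:ray(d,340+(x+.5)/7.5-.5,222+(y+.5)/7.5-.5,z)
P={k:f(*v) for k,v in dict(BL=(95,107,.032),BR=(697,115,.032),FR=(697,323,.032),FL=(95,316,.032),t1=(202,135,.07),t2=(348,138,.07),t3=(497,280,.07),t4=(644,282,.07)).items()}
for k in P: print(k,P[k].round(4))
c=sum(P[k] for k in("BL","BR","FR","FL"))/4; print("c",c)
v=P["BL"]-P["BR"]+P["FL"]-P["FR"];yaw=np.arctan2(-v[0],v[1]);print(yaw,np.linalg.norm(v)/2)
e=eyes.snapshot("scene"); g=lambda x,y,z:ray(e,305+(x+.5)/6-.5,245+(y+.5)/6-.5,z)
for k,v in dict(BR=(612,380),FR=(475,488),FL=(80,166)).items(): print(k,g(*v,.032).round(4))
print(g(240,50,.07),g(333,122,.07),g(348,252,.07),g(449,325,.07))
cc,ss=np.cos(yaw),np.sin(yaw)
for k in ("t1","t2","t3","t4"):
    q=P[k]-c; print(k,cc*q[0]+ss*q[1],-ss*q[0]+cc*q[1])
s=telemetry.observe();w=s["ee_rot"];M=Ro.from_quat([w[1],w[2],w[3],w[0]]).as_matrix();print(M.round(3),s["time"])
E
```

```text
BL [ 0.5253 -0.0349  0.032 ]
BR [ 0.5281 -0.1967  0.032 ]
FR [ 0.4723 -0.197   0.032 ]
FL [ 0.4693 -0.0361  0.032 ]
t1 [ 0.515  -0.0593  0.07  ]
t2 [ 0.5154 -0.0967  0.07  ]
t3 [ 0.4801 -0.1354  0.07  ]
t4 [ 0.4807 -0.1731  0.07  ]
c [ 0.49875221 -0.11617356  0.032     ]
0.017916407826691044 0.1613574860266471
BR [ 0.5281 -0.1965  0.032 ]
FR [ 0.4713 -0.1977  0.032 ]
FL [ 0.4686 -0.037   0.032 ]
[ 0.51168215 -0.05930063  0.07      ] [ 0.51139953 -0.09889729  0.07      ] [ 0.47888526 -0.13792615  0.07      ] [ 0.48087693 -0.17405028  0.07      ]
t1 0.01724915293482907 0.056618995215850905
t2 0.016956975589333873 0.019154009544724286
t3 -0.01897131306350887 -0.018900089873157284
t4 -0.019023819031776724 -0.05656201389408774
[[ 0.397  0.918 -0.001]
 [ 0.918 -0.397 -0.001]
 [-0.001 -0.    -1.   ]] 0.2
```

```bash
cat >>h.py <<'E'
yaw=.018;c=np.array([.4985,-.1165])
def loc(x,y): return c+np.array([np.cos(yaw)*x-np.sin(yaw)*y,np.sin(yaw)*x+np.cos(yaw)*y])
def st():
    s=telemetry.observe();w=s["ee_rot"];return s,Ro.from_quat([w[1],w[2],w[3],w[0]]).as_matrix()
E
python3 - <<'E'
from h import *
s,M=st()
t=np.r_[loc(.045,.019),.20]; print(t, M.T@(t-s["eef_pos"])*1000)
print(np.degrees(np.arctan2(M[1,0],M[0,0])),"want",90+np.degrees(yaw))
E
```

```text
[ 0.54315073 -0.09669312  0.2       ] [-472.95525404  537.01377542   31.13153997]
66.63131293880355 want 91.03132403123548
```

Emit:
{"method": "carry_out", "body": {
  "rows": [
    {"hand": 0, "delta_pos": [-20, 22, 0], "rot": [0, 0, -2]},
    {"hand": 0, "delta_pos": [-44, 50, 0], "rot": [0, 0, -5]},
    {"hand": 0, "delta_pos": [-68, 77, 0], "rot": [0, 0, -8]},
    {"hand": 0, "delta_pos": [-92, 104, 0], "rot": [0, 0, -11]},
    {"hand": 0, "delta_pos": [-116, 132, 0], "rot": [0, 0, -14]},
    {"hand": 0, "delta_pos": [-140, 159, 0], "rot": [0, 0, -17]},
    {"hand": 0, "delta_pos": [-164, 186, 0], "rot": [0, 0, -20]},
    {"hand": 0, "delta_pos": [-188, 213, 0], "rot": [0, 0, -22]},
    {"hand": 0, "delta_pos": [-212, 241, 0], "rot": [0, 0, -24.4]},
    {"hand": 0, "delta_pos": [-236, 268, 0], "rot": [0, 0, -24.4]},
    {"hand": 0, "delta_pos": [-260, 295, 0], "rot": [0, 0, -24.4]},
    {"hand": 0, "delta_pos": [-284, 322, 0], "rot": [0, 0, -24.4]}
  ]
}}

```text
time: 1.2
eef_pos: [0.4212, 0.1607, 0.2314]
ee_rot: [0.0, 0.701, 0.713, 0.0]
ft_force: [-0.2, 0.9, -0.3]
grip_width: 0.0001
```

```bash
python3 - <<'E'
from h import *
s,M=st()
t=np.r_[loc(.045,.019),.20]; print(s["eef_pos"],s["grip_width"],s["time"],M.round(3), M.T@(t-s["eef_pos"])*1000)
E
```

```text
[0.42120418 0.16068298 0.23135771] 0.00010797896413309624 1.2 [[-0.018  1.     0.   ]
 [ 1.     0.018  0.   ]
 [ 0.     0.    -1.   ]] [-259.55121389  117.24093047   31.37606251]
```

Emit:
{"method": "carry_out", "body": {
  "rows": [
    {"hand": 0, "delta_pos": [-25, 11, 0]},
    {"hand": 0, "delta_pos": [-52, 24, 0]},
    {"hand": 0, "delta_pos": [-80, 36, 0]},
    {"hand": 0, "delta_pos": [-108, 49, 5]},
    {"hand": 0, "delta_pos": [-136, 61, 10]},
    {"hand": 0, "delta_pos": [-164, 74, 15]},
    {"hand": 0, "delta_pos": [-192, 87, 20]},
    {"hand": 0, "delta_pos": [-218, 99, 25]},
    {"hand": 0, "delta_pos": [-240, 109, 30]},
    {"hand": 0, "delta_pos": [-254, 115, 31]},
    {"hand": 0, "delta_pos": [-260, 117, 31]},
    {"hand": 0, "delta_pos": [-260, 117, 31]}
  ]
}}

```text
$.rows[0]: bad value
```

```bash
python3 - <<'E'
from h import *
s,M=st()
t=np.r_[loc(.045,.019),.045]; print(s["eef_pos"],s["ft_force"],M.T@(t-s["eef_pos"])*1000)
d=eyes.snapshot("top");cv2.imwrite("pics/top1.png",cv2.resize(d["img"][180:330,290:490],None,fx=4,fy=4))
d=eyes.snapshot("wrist");cv2.imwrite("pics/w1.png",d["img"])
E
```

```text
[0.42120418 0.16068298 0.23135771] [-0.18569633  0.90228293 -0.29547858] [-259.5649274   117.18630525  186.37605228]
```

View pics/top1.png

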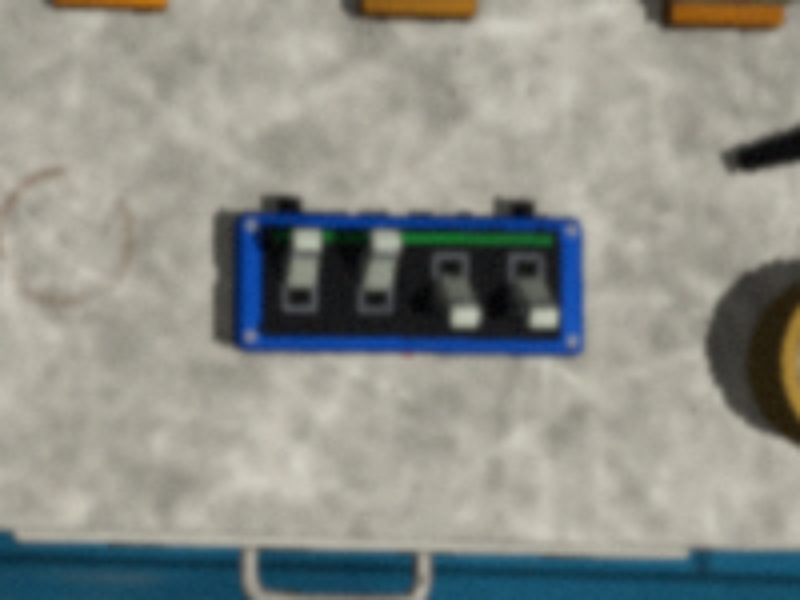

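View pics/w1.png

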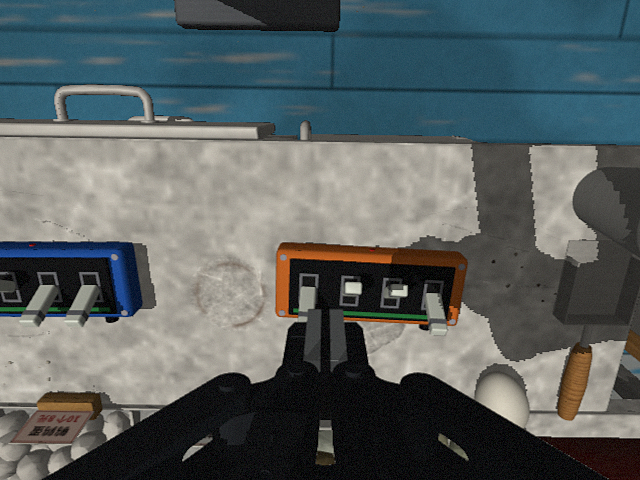

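The row needs "rot" every time, so the call was refused and nothing moved. The pictures show the blue controller at on, on, off, off. I am re-issuing the move with "rot".

Emit:
{"method": "carry_out", "body": {
  "rows": [
    {"hand": 0, "delta_pos": [-25, 11, 0], "rot": [0, 0, 0]},
    {"hand": 0, "delta_pos": [-52, 24, 0], "rot": [0, 0, 0]},
    {"hand": 0, "delta_pos": [-80, 36, 0], "rot": [0, 0, 0]},
    {"hand": 0, "delta_pos": [-108, 49, 5], "rot": [0, 0, 0]},
    {"hand": 0, "delta_pos": [-136, 61, 10], "rot": [0, 0, 0]},
    {"hand": 0, "delta_pos": [-164, 74, 15], "rot": [0, 0, 0]},
    {"hand": 0, "delta_pos": [-192, 87, 20], "rot": [0, 0, 0]},
    {"hand": 0, "delta_pos": [-218, 99, 25], "rot": [0, 0, 0]},
    {"hand": 0, "delta_pos": [-240, 109, 30], "rot": [0, 0, 0]},
    {"hand": 0, "delta_pos": [-254, 115, 31], "rot": [0, 0, 0]},
    {"hand": 0, "delta_pos": [-260, 117, 31], "rot": [0, 0, 0]},
    {"hand": 0, "delta_pos": [-260, 117, 31], "rot": [0, 0, 0]}
  ]
}}

```text
time: 2.3
eef_pos: [0.5427, -0.0957, 0.2002]
ee_rot: [-0.0, 0.701, 0.713, -0.0]
ft_force: [-0.6, 0.1, -0.4]
grip_width: -0.0001
```

```bash
python3 - <<'E'
from h import *
s,M=st()
t=np.r_[loc(.045,.019),.045]; print(s["eef_pos"],s["ft_force"],M.T@(t-s["eef_pos"])*1000)
d=eyes.snapshot("wrist");cv2.imwrite("pics/w2.png",d["img"])
E
```

```text
[ 0.54268578 -0.09574684  0.20018975] [-0.55568559  0.1026455  -0.38598255] [ -0.99772255   0.53459064 155.18920457]
```

View pics/w2.png

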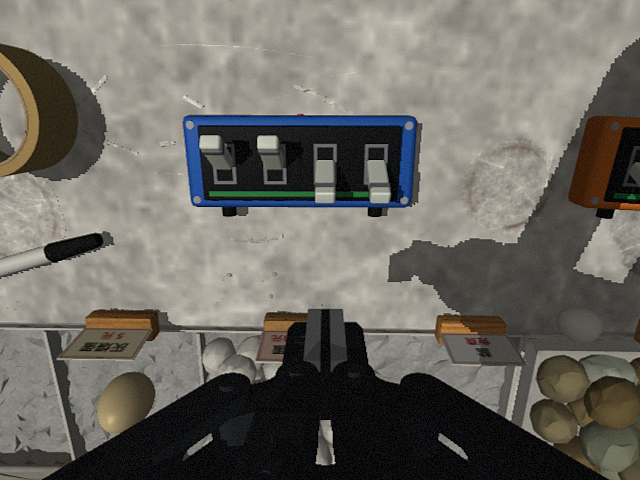

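```bash
python3 - <<'E'
from h import *
s,M=st();d=eyes.snapshot("wrist")
for b in (0,.01,.02,.03,.04,.05):
  print(b,[np.round(proj(d,s["eef_pos"]+M@np.array([x,y,-b]))) for x,y in((0,0),(0,-.011),(.0145,-.011),(.03,-.011))])
E
python3 - <<'E'
import cv2
a=cv2.imread("pics/w2.png")[290:420,230:430];a=cv2.convertScaleAbs(a,alpha=3,beta=20);cv2.imwrite("pics/w2c.png",cv2.resize(a,None,fx=4,fy=4))
E
```

```text
0 [array([323., 329.]), array([322., 303.]), array([360., 303.]), array([400., 303.])]
0.01 [array([322., 342.]), array([322., 316.]), array([362., 316.]), array([405., 316.])]
0.02 [array([322., 358.]), array([322., 330.]), array([365., 330.]), array([410., 330.])]
0.03 [array([322., 375.]), array([322., 346.]), array([368., 346.]), array([416., 346.])]
0.04 [array([322., 395.]), array([322., 364.]), array([371., 364.]), array([424., 364.])]
0.05 [array([322., 419.]), array([321., 386.]), array([375., 386.]), array([432., 386.])]
```

View pics/w2c.png

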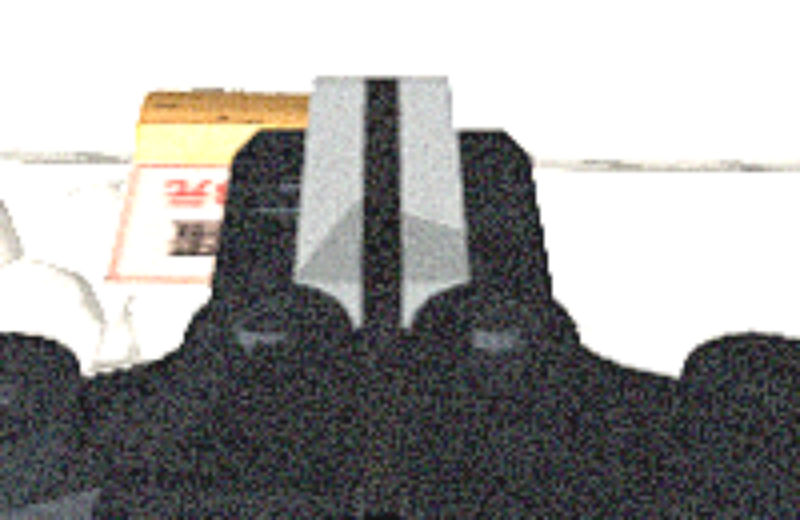

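Emit:
{"method": "carry_out", "body": {
  "rows": [
    {"hand": 0, "delta_pos": [-1, 1, 15], "rot": [0, 0, 0]},
    {"hand": 0, "delta_pos": [-1, 1, 40], "rot": [0, 0, 0]},
    {"hand": 0, "delta_pos": [-1, 1, 65], "rot": [0, 0, 0]},
    {"hand": 0, "delta_pos": [-1, 1, 90], "rot": [0, 0, 0]},
    {"hand": 0, "delta_pos": [-1, 1, 115], "rot": [0, 0, 0]},
    {"hand": 0, "delta_pos": [-1, 1, 135], "rot": [0, 0, 0]},
    {"hand": 0, "delta_pos": [-1, 1, 147], "rot": [0, 0, 0]},
    {"hand": 0, "delta_pos": [-1, 1, 150], "rot": [0, 0, 0]},
    {"hand": 0, "delta_pos": [-1, 1, 150], "rot": [0, 0, 0]}
  ]
}}

```text
time: 3.15
eef_pos: [0.5431, -0.0955, 0.0501]
ee_rot: [-0.001, 0.7, 0.714, -0.0]
ft_force: [-0.3, 1.2, -0.6]
grip_width: -0.0
```

Emit:
{"method": "carry_out", "body": {
  "rows": [
    {"hand": 0, "delta_pos": [0, -5, 0], "rot": [0, 0, 0]},
    {"hand": 0, "delta_pos": [0, -10, 0], "rot": [0, 0, 0]},
    {"hand": 0, "delta_pos": [0, -15, 0], "rot": [0, 0, 0]},
    {"hand": 0, "delta_pos": [0, -20, 0], "rot": [0, 0, 0]},
    {"hand": 0, "delta_pos": [0, -25, 0], "rot": [0, 0, 0]},
    {"hand": 0, "delta_pos": [0, -29, 0], "rot": [0, 0, 0]},
    {"hand": 0, "delta_pos": [0, -33, 0], "rot": [0, 0, 0]},
    {"hand": 0, "delta_pos": [0, -36, 0], "rot": [0, 0, 0]},
    {"hand": 0, "delta_pos": [0, -36, 0], "rot": [0, 0, 0]},
    {"hand": 0, "delta_pos": [0, -36, 0], "rot": [0, 0, 0]}
  ]
}}

```text
time: 3.98
eef_pos: [0.5075, -0.0971, 0.0503]
ee_rot: [0.0, 0.701, 0.713, 0.0]
ft_force: [0.0, -0.2, -0.6]
grip_width: -0.0004
```

Emit:
{"method": "carry_out", "body": {
  "rows": [
    {"hand": 0, "delta_pos": [0, 10, 0], "rot": [0, 0, 0]},
    {"hand": 0, "delta_pos": [0, 22, 0], "rot": [0, 0, 0]},
    {"hand": 0, "delta_pos": [0, 32, 0], "rot": [0, 0, 0]},
    {"hand": 0, "delta_pos": [0, 36, -10], "rot": [0, 0, 0]},
    {"hand": 0, "delta_pos": [0, 36, -35], "rot": [0, 0, 0]},
    {"hand": 0, "delta_pos": [0, 36, -60], "rot": [0, 0, 0]},
    {"hand": 0, "delta_pos": [0, 36, -80], "rot": [0, 0, 0]},
    {"hand": 0, "delta_pos": [0, 36, -90], "rot": [0, 0, 0]},
    {"hand": 0, "delta_pos": [0, 36, -90], "rot": [0, 0, 0]}
  ]
}}

```text
time: 4.73
eef_pos: [0.5456, -0.0969, 0.1439]
ee_rot: [0.002, 0.701, 0.714, 0.001]
ft_force: [-0.2, -0.8, 0.6]
grip_width: 0.0002
```

```bash
python3 - <<'E'
from h import *
s,M=st()
t=np.r_[loc(-.045,-.057),.05]; print(s["eef_pos"],s["time"],M.T@(t-s["eef_pos"])*1000)
d=eyes.snapshot("wrist");cv2.imwrite("pics/w3.png",d["img"])
E
```

```text
[ 0.54555701 -0.0969474   0.14389741] 4.7333 [-75.53503077 -92.91347719  93.52610759]
```

View pics/w3.png

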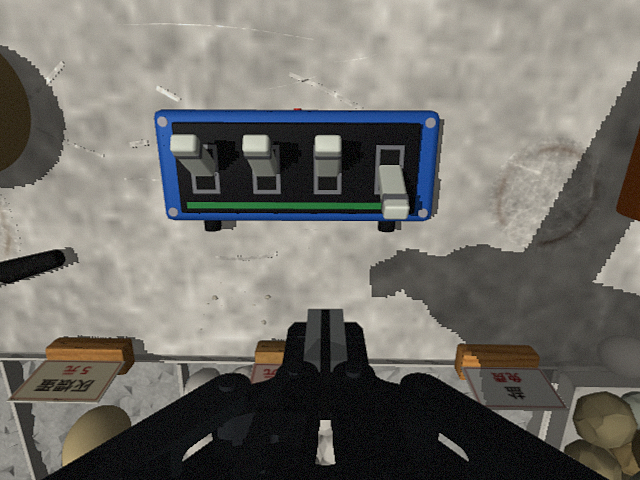

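The wrist picture shows sw2, at (328,148), now off, and sw1, at (392,205), still on. Next is sw4.

Emit:
{"method": "carry_out", "body": {
  "rows": [
    {"hand": 0, "delta_pos": [-12, -15, 0], "rot": [0, 0, 0]},
    {"hand": 0, "delta_pos": [-30, -37, 0], "rot": [0, 0, 0]},
    {"hand": 0, "delta_pos": [-48, -59, 0], "rot": [0, 0, 0]},
    {"hand": 0, "delta_pos": [-64, -80, 0], "rot": [0, 0, 0]},
    {"hand": 0, "delta_pos": [-75, -91, 0], "rot": [0, 0, 0]},
    {"hand": 0, "delta_pos": [-75, -91, 0], "rot": [0, 0, 0]},
    {"hand": 0, "delta_pos": [-75, -91, 20], "rot": [0, 0, 0]},
    {"hand": 0, "delta_pos": [-75, -91, 45], "rot": [0, 0, 0]},
    {"hand": 0, "delta_pos": [-75, -91, 70], "rot": [0, 0, 0]},
    {"hand": 0, "delta_pos": [-75, -91, 85], "rot": [0, 0, 0]},
    {"hand": 0, "delta_pos": [-75, -91, 90], "rot": [0, 0, 0]},
    {"hand": 0, "delta_pos": [-75, -91, 90], "rot": [0, 0, 0]}
  ]
}}

```text
time: 5.78
eef_pos: [0.4522, -0.1716, 0.0476]
ee_rot: [-0.003, 0.701, 0.714, -0.001]
ft_force: [-0.4, -0.5, 0.1]
grip_width: 0.0
```

```bash
python3 - <<'E'
from h import *
s,M=st()
t=np.r_[loc(-.009,-.057),.05]; print(s["eef_pos"],s["ft_force"],M.T@(t-s["eef_pos"])*1000)
E
```

```text
[ 0.45217263 -0.17164488  0.04762701] [-0.35891367 -0.52097452  0.1119147 ] [-2.7043406  38.30041443 -2.55271261]
```

Emit:
{"method": "carry_out", "body": {
  "rows": [
    {"hand": 0, "delta_pos": [-2, 5, -1], "rot": [0, 0, 0]},
    {"hand": 0, "delta_pos": [-2, 10, -1], "rot": [0, 0, 0]},
    {"hand": 0, "delta_pos": [-2, 15, -1], "rot": [0, 0, 0]},
    {"hand": 0, "delta_pos": [-2, 20, -1], "rot": [0, 0, 0]},
    {"hand": 0, "delta_pos": [-2, 25, -1], "rot": [0, 0, 0]},
    {"hand": 0, "delta_pos": [-2, 30, -1], "rot": [0, 0, 0]},
    {"hand": 0, "delta_pos": [-2, 34, -1], "rot": [0, 0, 0]},
    {"hand": 0, "delta_pos": [-2, 37, -1], "rot": [0, 0, 0]},
    {"hand": 0, "delta_pos": [-2, 37, -1], "rot": [0, 0, 0]},
    {"hand": 0, "delta_pos": [-2, 37, -1], "rot": [0, 0, 0]}
  ]
}}

```text
time: 6.62
eef_pos: [0.491, -0.1743, 0.0512]
ee_rot: [-0.0, 0.701, 0.714, -0.0]
ft_force: [0.1, 0.5, -0.8]
grip_width: -0.0001
```

Emit:
{"method": "carry_out", "body": {
  "rows": [
    {"hand": 0, "delta_pos": [0, -10, 0], "rot": [0, 0, 0]},
    {"hand": 0, "delta_pos": [0, -22, 0], "rot": [0, 0, 0]},
    {"hand": 0, "delta_pos": [0, -32, 0], "rot": [0, 0, 0]},
    {"hand": 0, "delta_pos": [0, -37, -5], "rot": [0, 0, 0]},
    {"hand": 0, "delta_pos": [0, -40, -25], "rot": [0, 0, 0]},
    {"hand": 0, "delta_pos": [0, -45, -50], "rot": [0, 0, 0]},
    {"hand": 0, "delta_pos": [0, -50, -75], "rot": [0, 0, 0]},
    {"hand": 0, "delta_pos": [0, -50, -95], "rot": [0, 0, 0]},
    {"hand": 0, "delta_pos": [0, -50, -110], "rot": [0, 0, 0]},
    {"hand": 0, "delta_pos": [0, -50, -120], "rot": [0, 0, 0]},
    {"hand": 0, "delta_pos": [0, -50, -120], "rot": [0, 0, 0]},
    {"hand": 0, "delta_pos": [0, -50, -120], "rot": [0, 0, 0]}
  ]
}}

```text
time: 7.62
eef_pos: [0.4412, -0.1754, 0.1715]
ee_rot: [0.0, 0.701, 0.713, 0.0]
ft_force: [-0.7, -0.1, 0.1]
grip_width: 0.0002
```

```bash
python3 - <<'E'
from h import *
s,M=st()
print(s["eef_pos"],s["time"],s["ft_force"],s["qd"].round(3))
for n in ("top","scene"):
    d=eyes.snapshot(n);i=d["img"]
    cv2.imwrite(f"pics/{n}4.png",cv2.resize(i[200:310,300:470],None,fx=4,fy=4) if n=="top" else cv2.resize(i[170:350,210:430],None,fx=3,fy=3))
E
```

```text
[ 0.44122724 -0.17540276  0.17145229] 7.6167 [-0.71187268 -0.10284652  0.06797765] [ 0.     0.021  0.029 -0.002 -0.006  0.   ]
```

View pics/top4.png

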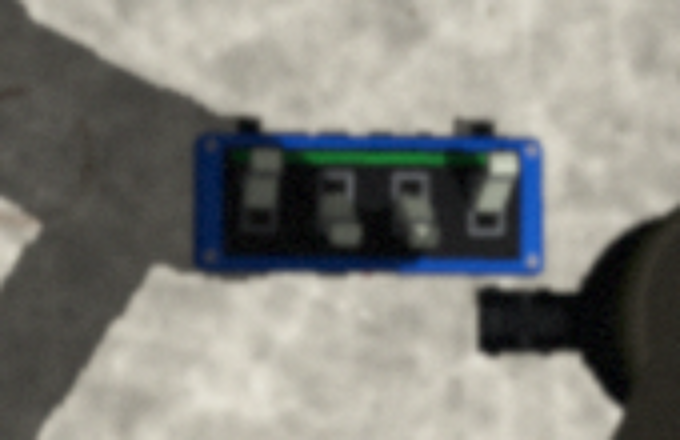

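View pics/scene4.png

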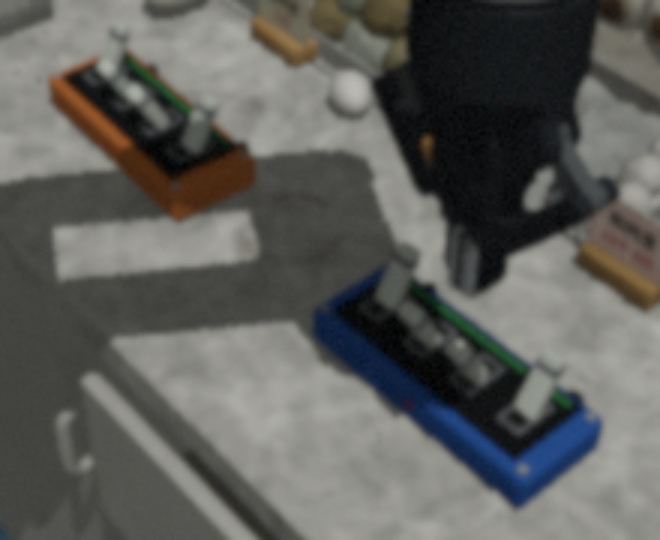

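The top picture shows lever tips at (265,162) back, (345,232) front, (420,235) front and (500,165) back, so on, off, off, on. The scene picture agrees, and the arm is clear at z = 0.17 m.

```bash
python3 -c "
from bench import finish_job
print(finish_job())"
```

```text
the job is handed in; nothing more can be done
None
```

The blue lamp controller is set to on, off, off, on, and the job is handed in. It started at on, on, off, off, so I tipped lever 2 to the front and lever 4 to the back with the shut fingers.

- **Lever positions:** after the last move, the top picture showed levers 1 and 4 leaning back towards the green line, and 2 and 3 leaning to the front. The scene picture agreed.
- **Clearance and force:** the arm stopped clear of everything, with the fingertips 0.17 m above the counter. Every wrist force reading was about 1 N or less, and the clock read about 7.6 s of the 40 s allowed.
- **Orange fan controller:** no move went near it below 0.2 m.

One move call was refused for a missing "rot" value. Nothing moved, and I sent it again in full.

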